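# Load the glass drill jig and hold its cover down

## Task

Get this glass blank ready for drilling: lay it flat in the nest of the drill jig, inside the rod stops, and let go of it; then fit the cover over the jig's two locating pins, handle upwards, so that it drops on, and press it fully home against the sprung bed. Finish while still holding the cover pressed down by its handle, as the springs lift it when let go; do not drop the glass or the cover, and leave the hammer, pliers and foil roll where they lie.

Things in the scene. Friction and masses are not known exactly. Their poses are not given: they have to be found in the camera images.
- jig: Drill jig screwed to the bench, does not move: dark brown board 230 x 120 x 15 mm, at each end a wooden block (60 to 110 mm from the middle, 100 mm wide, top 35 mm above the bench) with a steel dowel, between them the nest for the glass. Origin: centre of the board's underside, on the bench; x along its length, z up. Cover home: cover origin 35 mm straight above this origin, axes parallel.
- pin_a (a point): Top of the first locating dowel, jig frame (-80, 0, 47) mm. Each dowel is 12 mm across and stands 12 mm above its block; the top 5 mm taper to 7 mm across.
- pin_b (a point): Top of the second dowel, jig frame (80, 24, 47) mm. Because of the 24 mm stagger the cover fits only one way round.
- nest (a point): Centre of the nest on the free bed, jig frame (0, 0, 29) mm: the glass's underside centre belongs here, long side along jig x. Stops of 12 mm round bar, tops 34 mm above the bench, leave 106 x 56 mm (2 mm all round the glass) and lead it in. The side stops stand 28 to 46 mm from the middle: the middle 56 mm of each long side is open for fingers down to the board, 15 mm above the bench.
- bed (a joint): How far the sprung cork-faced bed (92 x 44 mm) under the glass is pressed down, in m: 0 free, 0.004 with glass in and the cover fully home, 0.006 its own stop. It starts to yield at 7 N and takes 13 N at 0.004, so the cover's own weight does not press it home: left alone the cover rests on the glass 4 mm too high.
- glass: Flat blank of cobalt-blue glass, 102 x 52 x 6 mm, about 80 g, lying on the bench beside the jig, left or right of it. Origin: centre of its underside; x along its length.
- cover: Jig cover, about 0.33 kg, lying handle up beside the jig, opposite the glass: dark brown plate 200 x 100 x 18 mm, black bridge handle, steel drill bush 18 mm across at (42, 22) mm. Origin: centre of the plate's underside, 4 mm above the bench as a rubber foot 70 x 40 x 4 mm sits below it; x along its length, z up. It starts turned less than 40 degrees from the jig, the right way round.
- grip (a point): Middle of the handle's bar, cover frame (0, 0, 51) mm. The bar runs along cover x: 90 mm long, 20 mm wide (y), 14 mm thick, top 58 mm above the plate's underside; 26 mm free between bar and plate, 62 mm free between its two posts.
- hole_a (a point): Mouth of the blind hole for the first dowel, in the cover's underside, cover frame (-80, 0, 0) mm. The holes are 14 mm across and 14 mm deep (1 mm free all round a dowel) and cannot be seen from above.
- hole_b (a point): Mouth of the blind hole for the second dowel, cover frame (80, 24, 0) mm, same size.
- hammer: Bystander: rubber-faced hammer, 270 mm long, beyond the jig. Leave it.
- pliers: Bystander: running pliers with dark red handles, 205 mm long. Leave them.
- foil: Bystander: roll of copper foil, 70 mm across, 7 mm high, lying flat. Leave it.
Things that resemble listed ones, but are neither listed nor needed, are in the scene too. Leave any green or red look-alike of the glass alone.

How it is judged:
By the outcome, as a careful person would: the job done as asked, in the order asked, and still so for the second after the job is handed in, while the arm keeps its last pose, push and grip.
It also fails if it takes over 51 s, if anything falls off the work surface, if the arm or the gripper's body presses on something with over 40 N, if the wrist force passes 120 N, or if a joint passes its speed limit or range.

## Robot

A 6-joint arm with a two-finger parallel gripper is mounted at the origin on the work surface. World frame = base frame: x ahead of the robot, y to its left, z up, the work surface at z = 0. Lengths are in mm, angles in rad, forces in N, time in s.
With the tool pointing down it reaches from about 425 to 950 mm from the base axis. Payload 3.5 kg.
Tool frame: the origin (TCP) lies midway between the tips of the shut fingers; the grasp point (between the pads) lies 19 mm behind it; z points along the fingers, y is the line along which they close (so a half turn about z gives the same grasp; the last joint's range is limited). The gripper opens to 85 mm and grips with 20 to 120 N. Pads are 22 mm wide; open, the fingers measure 114 mm over their backs; the gripper's body (76 mm by 85 mm) begins 54 mm behind the grasp point. The pads swing forward as they close: fully open they stand 13 mm farther back than shut.
Start: joints at [1.179, 0.286, 1.577, -0, 1.279, -0.15], TCP at [161.593, 655.358, 231.325] pointing down, gripper open.
Joint ranges: [-2.77, 2.77], [-0.9, 2.22], [0.21, 2.48], [-1.53, 4.67], [0.24, 2.81], [-2.84, 2.84]. Speed limits (rad/s): [2.79, 2.79, 3.14, 3.14, 3.14, 3.14].

## Interface

Orientations are given as a unit quaternion [w, x, y, z].
In Python, from plant import ctrl gives the robot as it stands.
- The arm moves only by the tool move_arm, never from a script. Its argument "targets" is a list that holds one entry, the list of rows, each a list of 7 numbers: the turn, a rotation vector about the tool's x, y, z in degrees, then the shift along the tool's x, y, z in cm, then the opening, from -1 (shut) to 1 (fully open), so that 0 is half open. In form: [[[ax, ay, az, tx, ty, tz, fingers], ...]]. A call has 1 to 5 rows; each row is the pose to reach, as a shift and turn from the pose commanded when the call began, along the tool's axes at that moment; what a row does not reach only later rows make up. A row lasts 1/10 s, in which the tool goes at most 50 mm and 8.59 degrees, less where a joint would pass 70% of its speed; a pose out of reach is approached as far as the arm can. A call with a gripper value outside its range is refused whole. The fingers move at their own pace and stop on an object; "newtons" is the grip in N (left out, the last holds). Time passes only in rows, so rows that repeat a pose let the fingers close. It gives the time, the measured TCP pose, the force, the opening and the grip force at its end, in the units of the state.
- ctrl.read_state(): the state, without advancing time (a new reading comes with each control period).
- ctrl.camera(name): name is "scene" or "top"; returns a dict with "frame" (384x512x3 uint8, red, green, blue), "intrinsics" (3x3 intrinsics, pixels), "distortion" ([k1, k2, p1, p2, k3] as OpenCV has them; the pictures are not rectified), "position" and "rotation" of the camera in the world. Camera axes: x right, y down, z forward; pixel columns grow to the right and rows downward; lengths in mm; the calibration is good to about 2 mm. A picture is of the moment at which its call begins. There is no depth.
- ctrl.hand_in(): hands the job in; it is judged then, once.
Trained networks look in a picture, given as the dict that the camera call returned (one of the last four; its "shot" number tells which), for a name from the list of things; names that differ only in an ending like _2 or _b are one class to them, and where a whole thing is asked for, a point or a joint stands for the part that bears it (a point fixed in the world has none). Each returns a list of dicts, best first, with "p" (0 to 1); they miss things now and then, are a little off and sometimes report something else, mostly with a low value. They report only what shows in the picture. A call takes as long as a camera call. They do not tell look-alikes from the thing itself.
- ctrl.masks_of(name, picture): "pixels" (384x512 bool, what is visible of it) and "xy" ([column, row] in pixels, amid what is visible of it).
The state is a dict: "clock": time; "q": joint angles; "qd": joint speeds; "tau": joint torques, N m; "position": TCP position; "tcp_rot": TCP orientation; "wrist_force": force on the tool from outside, world axes, zero at the start; "torque": the same for the moment, N m; "finger_gap": opening from 0.0 (shut) to 1.0 (fully open); "grip_force": force on a finger pad.
Only numpy, scipy, OpenCV 4.12 (cv2) and the standard library are available. Lean on these libraries where they do the work, as an engineer would, in place of code of your own. Each camera call takes 0.05 s, during which the arm holds its last target. There are 200 camera calls.

## Working session

There is one attempt and no reset: what is moved stays moved. The work goes in short steps, Python scripts to look and compute and a tool call to move; the robot and the scene stay as the last step left them, time stands still between calls to the robot, and variables do not carry over. Pictures are saved under pics/ and viewed, at most 10 in all, crops included, and the job is handed in when it is done.

Besides the shell and the picture viewer there is one more tool, called after "Emit:" as name([rows], argument=value, ...), one row to a line, values as JSON. move_arm: Moves the arm, as the interface text tells. Its arguments: {"type":"object","properties":{"targets":{"type":"array","items":{"type":"array","items":{"type":"array","items":{"type":"number"}}}},"newtons":{"type":"number"}},"required":["targets"]}

```bash
mkdir -p pics; ls; python3 - <<'E'
from plant import ctrl
import cv2,numpy as np
for n in ("scene","top"):
    c=ctrl.camera(n)
    cv2.imwrite(f"pics/{n}0.png",c["frame"][:,:,::-1])
    print(n,np.round(c["position"]),np.round(c["rotation"],3).tolist(),np.round(c["intrinsics"]).tolist(),np.round(c["distortion"],3))
    for o in ("jig","glass","cover","grip","pin_a"):
        for d in ctrl.masks_of(o,c)[:4]:
            print(n,o,round(d["p"],2),np.round(d["xy"]),d["pixels"].sum())
s=ctrl.read_state(); print(s)
E
```

```text
pics
scene [989. 812. 746.] [-0.116, 0.218, 0.859, -0.448] [[425.0, 0.0, 253.0], [0.0, 425.0, 194.0], [0.0, 0.0, 1.0]] [-0.065  0.     0.     0.     0.   ]
scene jig 0.56 [266. 209.] 2492
scene jig 0.17 [325. 288.] 3341
scene glass 0.82 [271. 165.] 293
scene glass 0.74 [204. 157.] 227
scene glass 0.68 [264. 207.] 2438
scene glass 0.67 [226. 175.] 308
scene grip 0.94 [326. 289.] 3301
scene pin_a 0.83 [264. 208.] 2511
top [ 431.  -52. 1050.] [-0.039, 0.715, -0.697, 0.033] [[356.0, 0.0, 256.0], [0.0, 356.0, 190.0], [0.0, 0.0, 1.0]] [-0.106  0.     0.     0.     0.   ]
top jig 0.74 [255. 209.] 3230
top glass 0.83 [380. 198.] 619
top glass 0.75 [324. 256.] 628
top glass 0.71 [368. 290.] 583
top glass 0.62 [332. 206.] 588
top cover 0.77 [138. 198.] 2377
top cover 0.72 [257. 212.] 3173
top grip 0.86 [137. 198.] 2343
top pin_a 0.91 [257. 212.] 3196
{'clock': 0.6, 'q': array([ 1.17899484e+00,  2.86260641e-01,  1.57670059e+00,  9.11676812e-06,
        1.27856984e+00, -1.50022483e-01]), 'qd': array([ 3.76186970e-04, -1.50502312e-03, -2.58335939e-04,  9.58737136e-04,
       -1.45100384e-04, -4.32182311e-05]), 'tau': array([-6.90519191e-04, -4.05670130e+01, -2.92738903e+01, -1.88225390e-04,
        6.92654066e-04, -2.92689307e-06]), 'position': array([161.59692577, 655.36490462, 231.35081488]), 'tcp_rot': array([4.03410653e-06, 1.20596569e-01, 9.92701600e-01, 3.08364195e-05]), 'wrist_force': array([-0.1737273 , -0.72413187,  0.30366247]), 'torque': array([ 0.03804797, -0.0269521 ,  0.02497182]), 'grip_force': 0.0, 'finger_gap': 0.9998131014987008}
```

View pics/scene0.png

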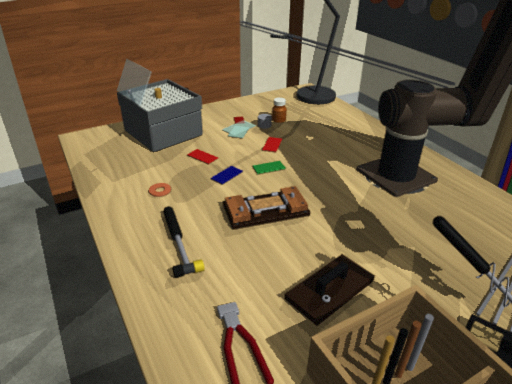

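View pics/top0.png

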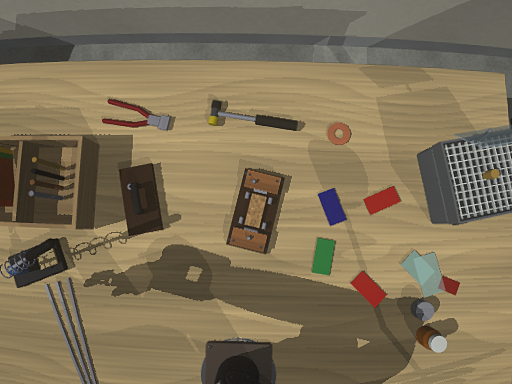

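```bash
cat > vis.py <<'E'
import numpy as np,cv2
from scipy.optimize import minimize
from scipy.spatial.transform import Rotation as R
def box(x0,x1,y0,y1,z0,z1): return np.array([[x,y,z] for x in(x0,x1) for y in(y0,y1) for z in(z0,z1)],float)
JIG=[box(-115,115,-60,60,0,15),box(-110,-60,-50,50,15,35),box(60,110,-50,50,15,35)]
JIG+=[box(-86,-74,-6,6,35,46),box(74,86,18,30,35,46)]
GLASS=[box(-51,51,-26,26,0,6)]
COVER=[box(-100,100,-50,50,0,18),box(-45,45,-10,10,44,58),box(-45,-31,-10,10,18,44),box(31,45,-10,10,18,44)]
def proj(P,c):
    Rm=np.array(c["rotation"]);t=-Rm.T@np.array(c["position"])
    return cv2.projectPoints(np.asarray(P,float).reshape(-1,1,3),cv2.Rodrigues(Rm.T)[0],t,c["intrinsics"],np.array(c["distortion"],float))[0][:,0]
def pose(p,P,z): 
    c,s=np.cos(p[2]),np.sin(p[2]);P=np.atleast_2d(P)
    return np.c_[p[0]+c*P[:,0]-s*P[:,1],p[1]+s*P[:,0]+c*P[:,1],P[:,2]+z]
S=4
def sil(parts,p,z,c):
    im=np.zeros((384*S,512*S),np.uint8)
    for b in parts:
        h=cv2.convexHull(((proj(pose(p,b,z),c)+.5)*S-.5).astype(np.float32))
        cv2.fillConvexPoly(im,np.round(h*16).astype(np.int32),255,shift=4)
    return cv2.resize(im,(512,384),interpolation=cv2.INTER_AREA)/255.
def ground(xy,c,z):
    u=cv2.undistortPoints(np.array(xy,float).reshape(-1,1,2),c["intrinsics"],np.array(c["distortion"],float))[:,0]
    d=np.c_[u,np.ones(len(u))]@np.array(c["rotation"]).T
    o=np.array(c["position"]);return (o+d*((z-o[2])/d[:,2:]))[:,:2]
def fit(parts,z,views,p0):
    f=lambda p:sum(np.abs(sil(parts,p,z,c)-m).sum()/m.sum() for c,m in views)
    sx=np.array([[0,0,0],[12,0,0],[0,12,0],[0,0,.15]])+p0
    for _ in range(2):
        r=minimize(f,p0,method="Nelder-Mead",options=dict(initial_simplex=sx,xatol=.02,fatol=1e-5,maxiter=250));p0=r.x
        sx=np.array([[0,0,0],[4,0,0],[0,4,0],[0,0,-.04]])+p0
    return r.x,r.fun
def init(m,c,z):
    ys,xs=np.nonzero(m);g=ground(np.c_[xs,ys],c,z);(cx,cy),(w,h),a=cv2.minAreaRect(g.astype(np.float32))
    return np.array([cx,cy,np.radians(a if w>h else a+90)])
def blue(f):
    h=cv2.cvtColor(f,cv2.COLOR_RGB2HSV);return cv2.inRange(h,(108,150,40),(130,255,255))>0
def best(name,c,ctrl,near):
    l=[d for d in ctrl.masks_of(name,c) if np.hypot(*(d["xy"]-np.array(near)))<20]
    return l[0]["pixels"] if l else None
E
python3 - <<'E'
from plant import ctrl
from vis import *
T=ctrl.camera("top");Sc=ctrl.camera("scene")
out={}
for n,parts,z,nt,ns,q in (("jig",JIG,0,(256,210),(266,208),"pin_a"),("cover",COVER,4,(140,198),(327,288),"grip")):
    vt=best(q,T,ctrl,nt);vs=best(q,Sc,ctrl,ns)
    p0=init(vt,T,z+20)
    for v in ([(T,vt)],[(Sc,vs)],[(T,vt),(Sc,vs)]):
        p,f=fit(parts,z,v,p0);print(n,np.round(p,2),round(np.degrees(p[2]),1),round(f,3))
    out[n]=p
gt=blue(T["frame"]);gs=blue(Sc["frame"]);print(gt.sum(),gs.sum())
def big(m):
    n,l,s,_=cv2.connectedComponentsWithStats(m.astype(np.uint8));return l==1+np.argmax(s[1:,4])
gt,gs=big(gt),big(gs);p0=init(gt,T,6)
for v in ([(T,gt)],[(Sc,gs)],[(T,gt),(Sc,gs)]):
    p,f=fit(GLASS,0,v,p0);print("glass",np.round(p,2),round(np.degrees(p[2]),1),round(f,3))
out["glass"]=p
np.savez("poses.npz",**out)
big_=[]
for c in (T,Sc):
    im=cv2.resize(c["frame"][:,:,::-1],None,fx=4,fy=4,interpolation=cv2.INTER_CUBIC)
    for n,parts,z in (("jig",JIG,0),("cover",COVER,4),("glass",GLASS,0)):
        P=[b for b in parts]
        for b in P:
            h=cv2.convexHull(proj(pose(out[n],b,z),c).astype(np.float32));cv2.polylines(im,[np.round(h*4+1.5).astype(int)],True,(0,255,0),1)
    for k,col in ((0,(0,0,255)),(np.pi,(255,0,0))):
        for n,pt,z in (("jig",[80,24,47],0),("cover",[42,22,18],4)):
            q=out[n]+[0,0,k];u=proj(pose(q,[pt],z),c)[0]*4+1.5;cv2.circle(im,tuple(np.round(u).astype(int)),8,col,1)
    big_.append(im)
t=big_[0][600:1060,440:1440];cv2.imwrite("pics/t1.png",cv2.resize(t,None,fx=.8,fy=.8,interpolation=cv2.INTER_AREA))
s=big_[1][640:1300,820:1540];cv2.imwrite("pics/s1.png",cv2.resize(s,None,fx=.9,fy=.9,interpolation=cv2.INTER_AREA))
E
```

```text
Traceback (most recent call last):
  File "vis.py", line 34, in init
    ys,xs=np.nonzero(m);g=ground(np.c_[xs,ys],c,z);(cx,cy),(w,h),a=cv2.minAreaRect(g.astype(np.float32))
                          ~~~~~~^^^^^^^^^^^^^^^^^^
  File "vis.py", line 24, in ground
    d=np.c_[u,np.ones(len(u))]@np.array(c["rotation"]).T
      ~~~~~~~~~~~~~~~~~~~~~~~~^~~~~~~~~~~~~~~~~~~~~~~~~~
ValueError: matmul: Input operand 1 has a mismatch in its core dimension 0, with gufunc signature (n?,k),(k,m?)->(n?,m?) (size 4 is different from 3)
```

```bash
sed -i 's/np.array(c\["rotation"\])/rot(c)/' vis.py; cat >> vis.py <<'E'
def rot(c): return R.from_quat(np.array(c["rotation"])[[1,2,3,0]]).as_matrix()
E
cat > look.py <<'E'
from plant import ctrl
from vis import *
T=ctrl.camera("top");Sc=ctrl.camera("scene")
out={}
for n,parts,z,nt,ns,q in (("jig",JIG,0,(256,210),(266,208),"pin_a"),("cover",COVER,4,(140,198),(327,288),"grip")):
    vt=best(q,T,ctrl,nt);vs=best(q,Sc,ctrl,ns)
    p0=init(vt,T,z+20)
    for v in ([(T,vt)],[(Sc,vs)],[(T,vt),(Sc,vs)]):
        p,f=fit(parts,z,v,p0);print(n,np.round(p,2),round(np.degrees(p[2]),1),round(f,3))
    out[n]=p
gt=blue(T["frame"]);gs=blue(Sc["frame"]);print(gt.sum(),gs.sum())
def big(m):
    n,l,s,_=cv2.connectedComponentsWithStats(m.astype(np.uint8));return l==1+np.argmax(s[1:,4])
gt,gs=big(gt),big(gs);p0=init(gt,T,6)
for v in ([(T,gt)],[(Sc,gs)],[(T,gt),(Sc,gs)]):
    p,f=fit(GLASS,0,v,p0);print("glass",np.round(p,2),round(np.degrees(p[2]),1),round(f,3))
out["glass"]=p
np.savez("poses.npz",**out)
big_=[]
for c in (T,Sc):
    im=cv2.resize(c["frame"][:,:,::-1],None,fx=4,fy=4,interpolation=cv2.INTER_CUBIC)
    for n,parts,z in (("jig",JIG,0),("cover",COVER,4),("glass",GLASS,0)):
        for b in parts:
            h=cv2.convexHull(proj(pose(out[n],b,z),c).astype(np.float32));cv2.polylines(im,[np.round(h*4+1.5).astype(int)],True,(0,255,0),1)
    for k,col in ((0,(0,0,255)),(np.pi,(255,0,0))):
        for n,pt,z in (("jig",[80,24,47],0),("cover",[42,22,18],4)):
            q=out[n]+[0,0,k];u=proj(pose(q,[pt],z),c)[0]*4+1.5;cv2.circle(im,tuple(np.round(u).astype(int)),8,col,1)
    big_.append(im)
t=big_[0][600:1060,440:1440];cv2.imwrite("pics/t1.png",cv2.resize(t,None,fx=.8,fy=.8,interpolation=cv2.INTER_AREA))
s=big_[1][640:1300,820:1540];cv2.imwrite("pics/s1.png",cv2.resize(s,None,fx=.9,fy=.9,interpolation=cv2.INTER_AREA))
E
python3 look.py
```

```text
jig [477.45 -39.69   2.92] 167.5 0.024
jig [483.52 -38.16   2.93] 167.9 0.033
jig [479.97 -39.73   2.92] 167.6 0.098
cover [5.0298e+02 3.0172e+02 2.2000e-01] 12.6 0.025
cover [5.0556e+02 3.0244e+02 2.1000e-01] 12.1 0.025
cover [5.0439e+02 3.0224e+02 2.2000e-01] 12.5 0.061
483 425
glass [ 4.9477e+02 -2.6480e+02  4.0000e-01] 23.2 0.334
glass [ 5.0022e+02 -2.6360e+02  4.1000e-01] 23.5 0.295
glass [ 4.9630e+02 -2.6416e+02  4.2000e-01] 24.1 0.639
```

View pics/t1.png

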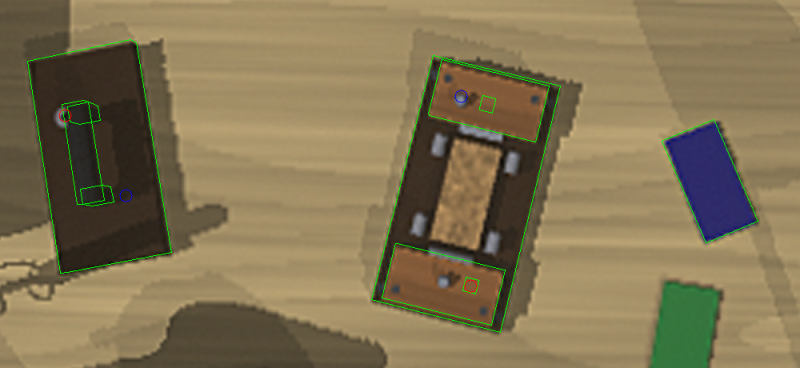

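View pics/s1.png

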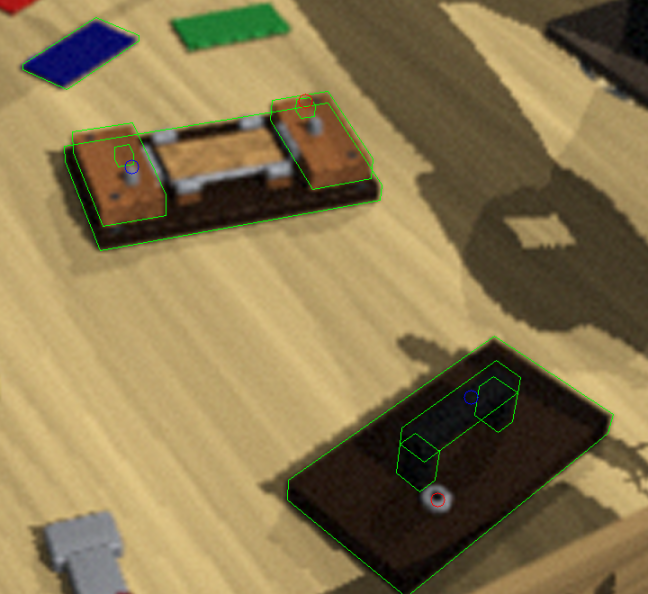

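```bash
cat > go.py <<'E'
import sys
from plant import ctrl
from vis import *
def to(x,y,z,yaw):
    s=ctrl.read_state();M=R.from_quat(np.array(s["tcp_rot"])[[1,2,3,0]])
    G=R.from_euler("z",yaw,degrees=True)*R.from_euler("x",180,degrees=True)
    rv=np.degrees((M.inv()*G).as_rotvec());t=M.inv().apply(np.array([x,y,z])-s["position"])/10
    xa=M.as_matrix()[:,0]
    print("clk",round(s["clock"],2),"pos",np.round(s["position"],1),"yaw",round(np.degrees(np.arctan2(xa[1],xa[0])),1),"F",np.round(s["wrist_force"],1),"gap",round(s["finger_gap"],3),"grip",round(s["grip_force"],1))
    print("turn",np.round(rv,1),"cm",np.round(t,2))
if __name__=="__main__": to(*map(float,sys.argv[1:5]))
E
python3 - <<'E'
from plant import ctrl
from vis import *
from go import to
T=ctrl.camera("top");Sc=ctrl.camera("scene")
P=dict(np.load("poses.npz"));jt=P["jig"]-[0,0,np.pi]
for n,parts,q,nt,ns,p0 in (("jig",JIG,"pin_a",(256,210),(266,208),jt),("glass",GLASS,"glass",(332,206),(226,175),P["glass"])):
    vs=[(T,best(q,T,ctrl,nt)),(Sc,best(q,Sc,ctrl,ns))]
    r=[fit(parts,0,[v],p0) for v in vs]
    for p,f in r: print(n,np.round(p[:2],2),round(np.degrees(p[2]),2),round(f,3))
    P[n]=np.mean([p for p,f in r],axis=0);print(P[n])
np.savez("poses.npz",**P)
to(500,100,231,204);to(500,-264,100,204)
E
```

```text
jig [476.4  -39.64] -12.32 0.023
jig [482.45 -39.54] -12.66 0.105
[ 4.79427600e+02 -3.95924077e+01 -2.17960703e-01]
glass [ 494.16 -264.63] 22.15 0.06
glass [ 501.06 -263.8 ] 21.28 0.072
[ 4.97608966e+02 -2.64214103e+02  3.79026318e-01]
clk 1.4 pos [161.6 655.3 231.3] yaw 166.1 F [ 0.4 -0.2  0.2] gap 1.001 grip 0.0
turn [ -0.   -0.  -37.9] cm [-4.616e+01 -4.581e+01  3.000e-02]
clk 1.4 pos [161.6 655.3 231.3] yaw 166.1 F [ 0.4 -0.2  0.2] gap 1.001 grip 0.0
turn [ -0.   -0.  -37.9] cm [-54.87 -81.15  13.14]
```

Emit:
move_arm([
  [[0,0,-38,-46.2,-45.8,0,1],[0,0,-38,-46.2,-45.8,0,1],[0,0,-38,-46.2,-45.8,0,1],[0,0,-38,-46.2,-45.8,0,1],[0,0,-38,-46.2,-45.8,0,1]],
], newtons=40)

```text
clock: 1.9
position: [290.4, 444.2, 231.6]
tcp_rot: [0.0, -0.212, 0.977, 0.0]
wrist_force: [0.4, 0.3, 0.2]
finger_gap: 1.001
grip_force: 0.0
```

```bash
python3 go.py 500 100 231 204;python3 go.py 498 -264 60 201.7
```

```text
clk 1.9 pos [290.4 444.2 231.6] yaw -155.6 F [0.4 0.3 0.2] gap 1.001 grip 0.0
turn [0.  0.  0.4] cm [ -4.85 -40.01   0.06]
clk 1.9 pos [290.4 444.2 231.6] yaw -155.6 F [0.4 0.3 0.2] gap 1.001 grip 0.0
turn [0.  0.  2.7] cm [ 10.4  -73.07  17.14]
```

Emit:
move_arm([
  [[0,0,1,-4.8,-40,0,1],[0,0,1,-4.8,-40,0,1],[0,0,1,-4.8,-40,0,1],[0,0,1,-4.8,-40,0,1],[0,0,2.7,-4.8,-40,0,1]],
])

```text
clock: 2.4
position: [419.2, 229.6, 231.9]
tcp_rot: [0.001, -0.186, 0.983, 0.0]
wrist_force: [0.2, 0.1, -0.7]
finger_gap: 0.998
grip_force: 0.0
```

```bash
python3 go.py 498 -264 60 201.7
```

```text
clk 2.4 pos [419.2 229.6 231.9] yaw -158.6 F [ 0.2  0.1 -0.7] gap 0.998 grip 0.0
turn [-0.   0.1 -0.3] cm [ 10.71 -48.83  17.17]
```

Emit:
move_arm([
  [[0,0,0,10.7,-48.8,8,1],[0,0,0,10.7,-48.8,8,1],[0,0,0,10.7,-48.8,8,1],[0,0,0,10.7,-48.8,8,1],[0,0,0,10.7,-48.8,8,1]],
])

```text
clock: 2.9
position: [457.5, -14.4, 192.1]
tcp_rot: [0.001, -0.186, 0.983, -0.0]
wrist_force: [0.6, 0.1, -0.4]
finger_gap: 1.0
grip_force: 0.0
```

```bash
python3 go.py 498 -264 40 201.7
```

```text
clk 2.9 pos [457.5 -14.4 192.1] yaw -158.6 F [ 0.6  0.1 -0.4] gap 1.0 grip 0.0
turn [-0.   0.1 -0.3] cm [  5.37 -24.7   15.22]
```

Emit:
move_arm([
  [[0,0,-0.3,5.4,-24.7,4,1],[0,0,-0.3,5.4,-24.7,4,1],[0,0,-0.3,5.4,-24.7,4,1],[0,0,-0.3,5.4,-24.7,4,1],[0,0,-0.3,5.4,-24.7,8,1]],
])

```text
clock: 3.4
position: [497.5, -249.5, 131.4]
tcp_rot: [0.003, -0.188, 0.982, -0.004]
wrist_force: [0.7, -0.1, 1.0]
finger_gap: 1.002
grip_force: 0.0
```

```bash
python3 go.py 498 -264 40 201.7; python3 go.py 498 -264 5 201.7
```

```text
clk 3.4 pos [ 497.5 -249.5  131.4] yaw -158.3 F [ 0.7 -0.1  1. ] gap 1.002 grip 0.0
turn [-0.5  0.3 -0. ] cm [ 0.54 -1.29  9.15]
clk 3.4 pos [ 497.5 -249.5  131.4] yaw -158.3 F [ 0.7 -0.1  1. ] gap 1.002 grip 0.0
turn [-0.5  0.3 -0. ] cm [ 0.55 -1.25 12.65]
```

Emit:
move_arm([
  [[0,0,0,0,0,5,1],[0,0,0,0,0,7,1],[0,0,0,0,0,7,1],[0,0,0,0,0,7,1]],
])

```text
clock: 3.8
position: [495.0, -244.7, 58.1]
tcp_rot: [0.0, -0.189, 0.982, -0.0]
wrist_force: [0.4, -0.3, 1.2]
finger_gap: 0.999
grip_force: 0.0
```

```bash
python3 go.py 498 -264 20 201.7
python3 - <<'E'
from plant import ctrl
import cv2
a=ctrl.camera("scene")["frame"][120:240,170:330,::-1]
cv2.imwrite("pics/g1.png",cv2.resize(a,None,fx=4,fy=4,interpolation=cv2.INTER_CUBIC))
E
```

```text
clk 3.8 pos [ 495.  -244.7   58.1] yaw -158.2 F [ 0.4 -0.3  1.2] gap 0.999 grip 0.0
turn [-0.   0.   0.1] cm [ 0.44 -1.9   3.81]
```

View pics/g1.png

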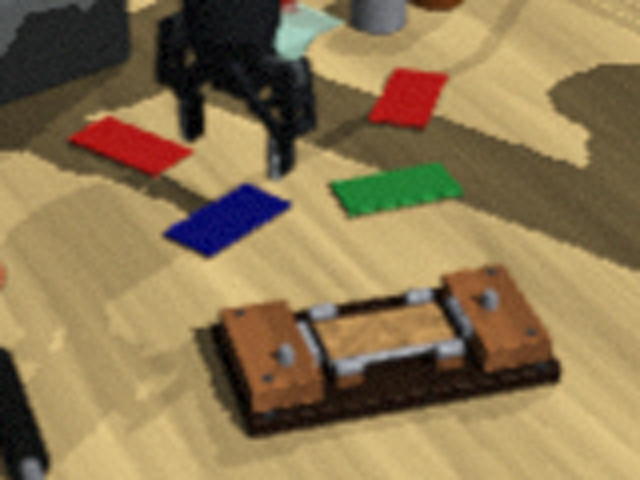

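Emit:
move_arm([
  [[0,0,0,0.4,-1.9,1.5,0.6],[0,0,0,0.4,-1.9,3,0.6],[0,0,0,0.4,-1.9,4.3,0.6],[0,0,0,0.4,-1.9,4.8,0.6],[0,0,0,0.4,-1.9,4.8,0.6]],
])

```text
clock: 4.35
position: [497.2, -262.4, 8.4]
tcp_rot: [-0.001, -0.189, 0.982, 0.001]
wrist_force: [0.4, 0.2, -0.4]
finger_gap: 0.798
grip_force: 0.0
```

```bash
python3 go.py 498 -264 0 201.7
```

```text
clk 4.35 pos [ 497.2 -262.4    8.4] yaw -158.2 F [ 0.4  0.2 -0.4] gap 0.798 grip 0.0
turn [ 0.1 -0.1  0.1] cm [-0.02 -0.18  0.84]
```

Emit:
move_arm([
  [[0,0,0,0,-0.1,0.5,0.5],[0,0,0,0,-0.1,0.8,0.5],[0,0,0,0,-0.1,0.8,0.5]],
])

```text
clock: 4.65
position: [498.3, -264.3, 1.3]
tcp_rot: [-0.0, -0.189, 0.982, 0.0]
wrist_force: [0.8, -0.3, 0.4]
finger_gap: 0.752
grip_force: 0.0
```

Emit:
move_arm([
  [[0,0,0,0,0,0.3,0.4],[0,0,0,0,0,0.4,0.4]],
])

```text
clock: 4.85
position: [498.4, -264.5, -2.6]
tcp_rot: [0.0, -0.189, 0.982, 0.0]
wrist_force: [-0.2, -0.3, -0.4]
finger_gap: 0.697
grip_force: 0.0
```

Emit:
move_arm([
  [[0,0,0,0,0,0.1,0.38],[0,0,0,0,0,0.2,0.38]],
])

```text
clock: 5.05
position: [498.4, -264.6, -4.5]
tcp_rot: [0.0, -0.189, 0.982, -0.0]
wrist_force: [0.4, 0.2, 0.3]
finger_gap: 0.692
grip_force: 0.0
```

Emit:
move_arm([
  [[0,0,0,0,0,0.1,0.36],[0,0,0,0,0,0.2,0.36]],
])

```text
clock: 5.25
position: [498.5, -264.8, -4.6]
tcp_rot: [-0.001, -0.189, 0.982, 0.0]
wrist_force: [-5.6, 3.3, 15.8]
finger_gap: 0.683
grip_force: 8.2
```

Emit:
move_arm([
  [[0,0,0,0,0,-0.35,0.36],[0,0,0,0,0,-0.35,0.3],[0,0,0,0,0,-0.35,0.1],[0,0,0,0,0,-0.35,0.0],[0,0,0,0,0,-0.35,0.0]],
], newtons=30)

```text
clock: 5.75
position: [498.7, -264.8, -2.4]
tcp_rot: [0.0, -0.189, 0.982, -0.0]
wrist_force: [-0.7, 1.6, 5.5]
finger_gap: 0.596
grip_force: 31.7
```

Emit:
move_arm([
  [[0,0,0,0,0,-0.5,0.0],[0,0,0,0,0,-2,0.0],[0,0,0,0,0,-5,0.0],[0,0,0,0,0,-8,0.0],[0,0,0,0,0,-10,0.0]],
])

```text
clock: 6.25
position: [499.1, -265.1, 99.9]
tcp_rot: [0.001, -0.189, 0.982, -0.001]
wrist_force: [-0.3, 0.5, -1.4]
finger_gap: 0.597
grip_force: 31.6
```

```bash
python3 - <<'E'
from plant import ctrl
import cv2
from go import to
from vis import *
P=np.load("poses.npz");j=P["jig"];print(j)
to(j[0],j[1],120,180+np.degrees(j[2]))
a=ctrl.camera("scene")["frame"][80:230,150:330,::-1]
cv2.imwrite("pics/g2.png",cv2.resize(a,None,fx=4,fy=4,interpolation=cv2.INTER_CUBIC))
E
```

```text
[ 4.79427600e+02 -3.95924077e+01 -2.17960703e-01]
clk 6.25 pos [ 499.1 -265.1   99.9] yaw -158.2 F [-0.3  0.5 -1.4] gap 0.597 grip 31.6
turn [-0.1  0.1 34.2] cm [-6.53 21.67 -2.06]
```

View pics/g2.png

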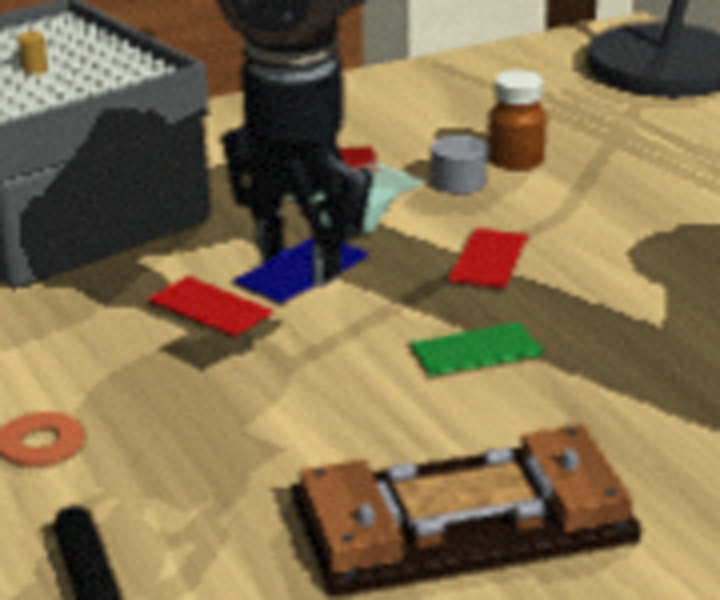

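Emit:
move_arm([
  [[0,0,34.3,-6.5,21.7,0,0],[0,0,34.3,-6.5,21.7,0,0],[0,0,34.3,-6.5,21.7,0,0],[0,0,34.3,-6.5,21.7,0,0],[0,0,34.3,-6.5,21.7,0,0]],
])

```text
clock: 6.8
position: [477.2, -36.5, 96.6]
tcp_rot: [-0.0, 0.11, 0.994, 0.0]
wrist_force: [0.6, 0.9, -1.7]
finger_gap: 0.594
grip_force: 31.7
```

Emit:
move_arm([
  [[0,0,0,0,0,2,0],[0,0,0,0,0,2,0],[0,0,0,0,0,2,0]],
])

```text
clock: 7.1
position: [477.8, -38.9, 76.7]
tcp_rot: [-0.001, 0.109, 0.994, 0.0]
wrist_force: [0.2, -0.4, -0.6]
finger_gap: 0.596
grip_force: 31.7
```

```bash
python3 go.py 479.4 -39.6 70 167.5
```

```text
clk 7.1 pos [477.8 -38.9  76.7] yaw 167.4 F [ 0.2 -0.4 -0.6] gap 0.596 grip 31.7
turn [-0.  -0.1 -0.1] cm [-0.17 -0.03  0.67]
```

Emit:
move_arm([
  [[0,0,0,-0.1,0,3,0],[0,0,0,-0.1,0,3,0],[0,0,0,-0.1,0,3,0]],
])

```text
clock: 7.4
position: [479.1, -39.8, 47.2]
tcp_rot: [-0.001, 0.11, 0.994, 0.0]
wrist_force: [0.7, 0.0, -0.6]
finger_gap: 0.595
grip_force: 32.0
```

```bash
python3 - <<'E'
from plant import ctrl
from vis import *
from go import to
s=ctrl.read_state();z=s["position"][2]+2.4
p0=np.array([*s["position"][:2],np.radians(-12.5)])
J={"top":(476.4,-39.64,-12.32),"scene":(482.45,-39.54,-12.66)}
out=[]
for n in ("top","scene"):
    c=ctrl.camera(n);m=blue(c["frame"])
    q=proj(pose(p0,[[0,0,3]],z),c)[0]
    yy,xx=np.mgrid[:384,:512];m&=np.hypot(xx-q[0],yy-q[1])<30
    l=[d for d in ctrl.masks_of("glass",c)];print(n,q,m.sum(),[(np.round(d["xy"]),round(d["p"],2),d["pixels"].sum()) for d in l if np.hypot(*(d["xy"]-q))<25])
    def f(p):
        S_=sil(GLASS,p,z,c);return ((1-S_)*m).sum()*1+ .5*(S_*(~m)).sum()
    r=minimize(f,p0,method="Nelder-Mead",options=dict(initial_simplex=np.array([[0,0,0],[8,0,0],[0,8,0],[0,0,.1]])+p0,xatol=.02,fatol=1e-4))
    p=r.x;j=J[n];d=p[:2]-j[:2];a=np.radians(-12.5)
    print(n,np.round(p[:2],1),np.degrees(p[2]),r.fun,"rel jig-frame",np.round([d[0]*np.cos(a)+d[1]*np.sin(a),-d[0]*np.sin(a)+d[1]*np.cos(a)],1))
    im=cv2.resize(c["frame"][:,:,::-1],None,fx=6,fy=6,interpolation=cv2.INTER_CUBIC)
    h=cv2.convexHull(proj(pose(p,GLASS[0],z),c).astype(np.float32));cv2.polylines(im,[np.round(h*6+2.5).astype(int)],True,(0,255,0),1)
    x,y=(q*6).astype(int);out.append(im[y-240:y+240,x-200:x+200])
cv2.imwrite("pics/g3.png",np.hstack(out))
to(479.4,-39.6,45,167.5)
E
```

```text
top [255.16303285 209.26246184] 6 []
top [486.8 -41.3] -11.649515772852686 341.16274509803924 rel jig-frame [10.5  0.6]
scene [266.33710762 194.74695901] 286 [(array([260., 197.]), 0.71, np.int64(306))]
scene [480.5 -41. ] -13.048849896474932 85.23137254901961 rel jig-frame [-1.6 -1.9]
clk 7.6 pos [480.3 -39.7  48.4] yaw 167.4 F [ 0.1  0.  -1. ] gap 0.598 grip 32.0
turn [-0.   0.1 -0.1] cm [ 0.09 -0.01  0.34]
```

View pics/g3.png

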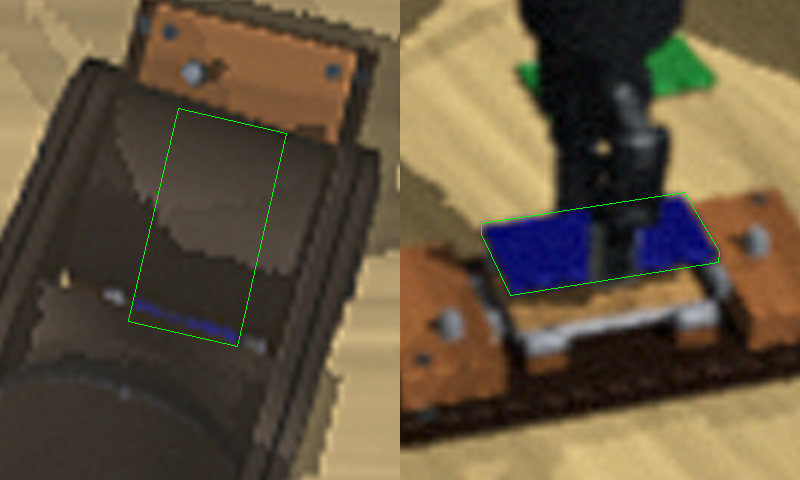

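Emit:
move_arm([
  [[0,0,-0.1,-0.1,0,0.6,0],[0,0,-0.1,-0.1,0,1.2,0],[0,0,-0.1,-0.1,0,1.5,0],[0,0,-0.1,-0.1,0,1.5,0]],
])

```text
clock: 8.0
position: [479.6, -39.1, 31.1]
tcp_rot: [-0.001, 0.108, 0.994, 0.0]
wrist_force: [0.2, -0.1, -1.3]
finger_gap: 0.598
grip_force: 32.0
```

Emit:
move_arm([
  [[0,0,0,0,0,0.2,0],[0,0,0,0,0,0.2,0]],
])

```text
clock: 8.2
position: [480.2, -39.3, 29.8]
tcp_rot: [-0.0, 0.108, 0.994, 0.0]
wrist_force: [-1.2, 1.2, -0.6]
finger_gap: 0.593
grip_force: 32.0
```

Emit:
move_arm([
  [[0,0,0,0,0,0.15,0],[0,0,0,0,0,0.15,0]],
])

```text
clock: 8.4
position: [480.3, -39.3, 28.5]
tcp_rot: [-0.0, 0.108, 0.994, 0.0]
wrist_force: [0.0, -0.2, -0.8]
finger_gap: 0.594
grip_force: 32.0
```

Emit:
move_arm([
  [[0,0,0,0,0,0.15,0],[0,0,0,0,0,0.15,0]],
])

```text
clock: 8.6
position: [480.2, -39.3, 26.9]
tcp_rot: [-0.0, 0.108, 0.994, 0.0]
wrist_force: [0.2, -0.6, -1.2]
finger_gap: 0.594
grip_force: 32.0
```

Emit:
move_arm([
  [[0,0,0,0,0,0.1,0],[0,0,0,0,0,0.1,0]],
])

```text
clock: 8.8
position: [480.4, -39.4, 26.5]
tcp_rot: [-0.0, 0.108, 0.994, 0.0]
wrist_force: [-1.9, 0.5, 3.8]
finger_gap: 0.593
grip_force: 32.5
```

Emit:
move_arm([
  [[0,0,0,0,0,0,0.3],[0,0,0,0,0,0,0.5],[0,0,0,0,0,0,0.6],[0,0,0,0,0,-1,0.6],[0,0,0,0,0,-4,0.6]],
])

```text
clock: 9.3
position: [477.8, -38.7, 64.1]
tcp_rot: [-0.003, 0.109, 0.994, 0.001]
wrist_force: [0.6, -0.5, -0.1]
finger_gap: 0.804
grip_force: 0.0
```

Emit:
move_arm([
  [[0,0,0,0,0,-5,0.7],[0,0,0,0,0,-10,0.7],[0,0,0,-5,9,-13,0.7],[0,0,0,-5,14,-13,0.7],[0,0,0,-5,18,-13,0.7]],
])

```text
clock: 9.8
position: [555.0, 87.7, 195.4]
tcp_rot: [0.003, 0.109, 0.994, 0.0]
wrist_force: [0.1, -0.4, -0.1]
finger_gap: 0.854
grip_force: 0.0
```

```bash
python3 go.py 504.3 302.2 130 192.4
```

```text
clk 9.8 pos [555.   87.7 195.4] yaw 167.4 F [ 0.1 -0.4 -0.1] gap 0.854 grip 0.0
turn [ -0.    0.3 -25. ] cm [ 9.65 19.83  6.51]
```

Emit:
move_arm([
  [[0,0,-25,9.6,19.8,4,0.5],[0,0,-25,9.6,19.8,4,0.5],[0,0,-25,9.6,19.8,4,0.5],[0,0,-25,9.6,19.8,5,0.5],[0,0,-25,9.6,19.8,6.5,0.5]],
])

```text
clock: 10.3
position: [501.8, 304.6, 129.2]
tcp_rot: [0.002, -0.111, 0.994, 0.001]
wrist_force: [0.6, 1.1, 0.2]
finger_gap: 0.75
grip_force: 0.0
```

```bash
python3 - <<'E'
from plant import ctrl
from vis import *
from go import to
to(504.3,302.2,36,192.4)
out=[]
for n,(x,y),w in (("top",(255,209),(40,48)),("scene",(266,205),(55,48))):
    c=ctrl.camera(n);m=blue(c["frame"])
    p0=np.array([479.4,-39.6,np.radians(-12.5)])
    q=proj(pose(p0,[[0,0,32]],0),c)[0];yy,xx=np.mgrid[:384,:512];m&=np.hypot(xx-q[0],yy-q[1])<30
    p,f=fit(GLASS,29,[(c,m)],p0);print(n,np.round(p[:2],1),np.degrees(p[2]),f)
    im=c["frame"][y-w[1]:y+w[1],x-w[0]:x+w[0],::-1];out.append(cv2.resize(im,None,fx=4,fy=4,interpolation=cv2.INTER_CUBIC))
cv2.imwrite("pics/n1.png",np.hstack(out))
E
```

```text
clk 10.3 pos [501.8 304.6 129.2] yaw -167.3 F [0.6 1.1 0.2] gap 0.75 grip 0.0
turn [0.1 0.3 0.3] cm [-0.15 -0.3   9.32]
top [477.4 -39.9] -11.926382614968347 0.06514336071507254
scene [481.4 -40.9] -11.737193541046393 0.12632913862062237
```

View pics/n1.png

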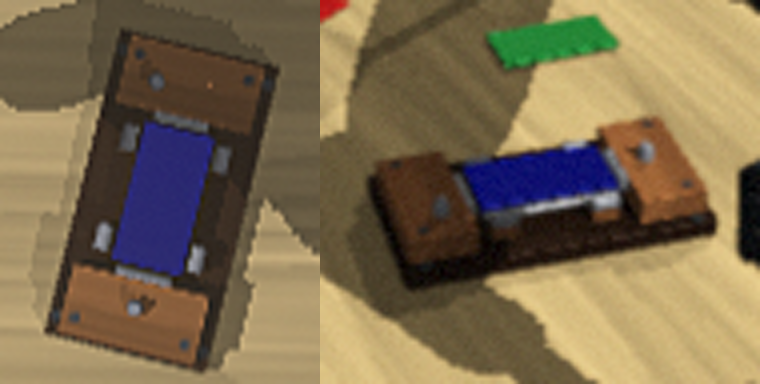

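Emit:
move_arm([
  [[0,0,0.2,-0.1,-0.2,4,0.3],[0,0,0.2,-0.1,-0.2,6,0.3],[0,0,0.2,-0.1,-0.2,7.5,0.3],[0,0,0.2,-0.1,-0.2,8.6,0.2],[0,0,0.2,-0.1,-0.2,9.1,0.2]],
])

```text
clock: 10.9
position: [503.7, 298.5, 36.1]
tcp_rot: [-0.0, -0.107, 0.994, -0.0]
wrist_force: [-0.5, 0.2, -0.5]
finger_gap: 0.598
grip_force: 0.0
```

```bash
python3 go.py 504.3 302.2 35 192.4
```

```text
clk 10.9 pos [503.7 298.5  36.1] yaw -167.7 F [-0.5  0.2 -0.5] gap 0.598 grip 0.0
turn [-0.  -0.  -0.1] cm [-0.14  0.34  0.11]
```

Emit:
move_arm([
  [[0,0,-0.1,-0.1,0.35,0.1,0.2],[0,0,-0.1,-0.1,0.35,0.1,0.2],[0,0,-0.1,-0.1,0.35,0.1,0.2]],
])

```text
clock: 11.2
position: [504.4, 303.2, 36.4]
tcp_rot: [0.001, -0.109, 0.994, 0.0]
wrist_force: [-0.1, 1.1, -0.6]
finger_gap: 0.604
grip_force: 0.0
```

Emit:
move_arm([
  [[0,0,0,0,0,0,-0.2],[0,0,0,0,0,0,-0.5],[0,0,0,0,0,0,-0.8],[0,0,0,0,0,0,-0.8],[0,0,0,0,0,0,-0.8]],
], newtons=70)

```text
clock: 11.7
position: [503.9, 303.2, 36.0]
tcp_rot: [0.0, -0.108, 0.994, 0.0]
wrist_force: [-1.6, 1.5, 3.4]
finger_gap: 0.219
grip_force: 69.1
```

Emit:
move_arm([
  [[0,0,0,0,0,0,-0.8],[0,0,0,0,0,0,-0.8],[0,0,0,0,0,0,-0.8]],
])

```text
clock: 12.0
position: [503.9, 303.2, 36.0]
tcp_rot: [0.0, -0.108, 0.994, 0.0]
wrist_force: [-1.6, 1.5, 5.9]
finger_gap: 0.222
grip_force: 69.3
```

Emit:
move_arm([
  [[0,0,0,0,0,-0.5,-0.8],[0,0,0,0,0,-2,-0.8],[0,0,0,0,0,-4.5,-0.8],[0,0,0,0,0,-7.5,-0.8],[0,0,0,0,0,-9,-0.8]],
])

```text
clock: 12.5
position: [504.6, 302.9, 128.1]
tcp_rot: [0.002, -0.108, 0.994, 0.0]
wrist_force: [0.1, 0.8, -2.3]
finger_gap: 0.221
grip_force: 68.7
```

```bash
python3 go.py 480 -39.4 120 167.5;python3 go.py 480 -39.4 95 167.5
```

```text
clk 12.5 pos [504.6 302.9 128.1] yaw -167.6 F [ 0.1  0.8 -2.3] gap 0.221 grip 68.7
turn [ 0.1  0.2 24.9] cm [  9.78 -32.89   0.77]
clk 12.5 pos [504.6 302.9 128.1] yaw -167.6 F [ 0.1  0.8 -2.3] gap 0.221 grip 68.7
turn [ 0.1  0.2 24.9] cm [  9.79 -32.89   3.27]
```

Emit:
move_arm([
  [[0,0,5,2,-6,0,-0.8],[0,0,12,5,-16,0,-0.8],[0,0,18,7,-23,0,-0.8],[0,0,22,8.5,-28,0,-0.8],[0,0,24.9,9.4,-31,0,-0.8]],
])

```text
clock: 13.0
position: [482.8, 51.7, 125.0]
tcp_rot: [-0.0, 0.109, 0.994, -0.0]
wrist_force: [1.2, -0.5, -4.8]
finger_gap: 0.221
grip_force: 69.1
```

Emit:
move_arm([
  [[0,0,0,0,0,0,-0.8],[0,0,0,0,0,0,-0.8],[0,0,0,0,0,0,-0.8]],
])

```text
clock: 13.3
position: [483.5, 54.0, 125.0]
tcp_rot: [-0.0, 0.108, 0.994, 0.0]
wrist_force: [0.2, 0.2, -3.2]
finger_gap: 0.224
grip_force: 69.7
```

```bash
python3 go.py 480 -39.4 95 167.5
```

```text
clk 13.3 pos [483.5  54.  125. ] yaw 167.6 F [ 0.2  0.2 -3.2] gap 0.224 grip 69.7
turn [ 0.  -0.   0.1] cm [-1.67 -9.2   3.  ]
```

Emit:
move_arm([
  [[0,0,0.1,-0.8,-4,0,-0.8],[0,0,0.1,-1.4,-7,0,-0.8],[0,0,0.1,-1.7,-9.2,0.5,-0.8],[0,0,0.1,-1.7,-9.2,2,-0.8],[0,0,0.1,-1.7,-9.2,3,-0.8]],
])

```text
clock: 13.8
position: [480.5, -39.0, 94.4]
tcp_rot: [-0.001, 0.109, 0.994, 0.0]
wrist_force: [-0.3, 0.3, -3.7]
finger_gap: 0.217
grip_force: 70.1
```

Emit:
move_arm([
  [[0,0,0,0,0,0,-0.8],[0,0,0,0,0,0,-0.8],[0,0,0,0,0,0,-0.8]],
])

```text
clock: 14.1
position: [481.2, -39.3, 95.9]
tcp_rot: [0.001, 0.109, 0.994, -0.0]
wrist_force: [-0.2, 0.3, -3.5]
finger_gap: 0.22
grip_force: 70.0
```

```bash
cat > cf.py <<'E'
from plant import ctrl
from vis import *
from go import to
s=ctrl.read_state();z=s["position"][2]-32
to(480,-39.4,95,167.5)
p0=np.array([*s["position"][:2],np.radians(-12.4)])
J={"top":(476.4,-39.64,-12.32),"scene":(482.45,-39.54,-12.66)}
out=[]
for n in ("scene","top"):
    c=ctrl.camera(n);q=proj(pose(p0,[[0,0,20]],z),c)[0]
    l=[d for d in ctrl.masks_of("grip",c) if np.hypot(*(d["xy"]-q))<35]
    print(n,q,[(np.round(d["xy"]),round(d["p"],2),d["pixels"].sum()) for d in l])
    p=p0
    if l:
        m=l[0]["pixels"]
        p,f=fit(COVER,z,[(c,m)],p0)
        j=J[n];d=p[:2]-j[:2];a=np.radians(-12.4)
        print(n,np.round(p[:2],1),np.degrees(p[2]),f,"rel jig-frame",np.round([d[0]*np.cos(a)+d[1]*np.sin(a),-d[0]*np.sin(a)+d[1]*np.cos(a)],1))
    im=cv2.resize(c["frame"][:,:,::-1],None,fx=6,fy=6,interpolation=cv2.INTER_CUBIC)
    for b in COVER[:1]:
        h=cv2.convexHull(proj(pose(p,b,z),c).astype(np.float32));cv2.polylines(im,[np.round(h*6+2.5).astype(int)],True,(0,255,0),1)
    x,y=(q*6).astype(int);out.append(im[y-280:y+300,x-(240 if n=="top" else 310):x+(180 if n=="top" else 310)][:,:])
o=np.hstack([cv2.resize(o,None,fx=.76,fy=.76,interpolation=cv2.INTER_AREA) for o in out]);cv2.imwrite("pics/c1.png",o);print(o.shape)
E
python3 cf.py
```

```text
clk 14.1 pos [481.2 -39.3  95.9] yaw 167.5 F [-0.2  0.3 -3.5] gap 0.22 grip 70.0
turn [-0.   0.1  0. ] cm [ 0.11 -0.03  0.09]
scene [266.02066766 185.8994646 ] [(array([260., 193.]), 0.82, np.int64(1735))]
scene [484.6 -39. ] -12.302935171285593 0.14777193874668024 rel jig-frame [2. 1.]
top [254.89434966 207.94792309] [(array([256., 183.]), 0.62, np.int64(673))]
top [495.7 -41.4] -16.00611639001933 3.02695568569181 rel jig-frame [19.3  2.5]
(441, 790, 3)
```

View pics/c1.png

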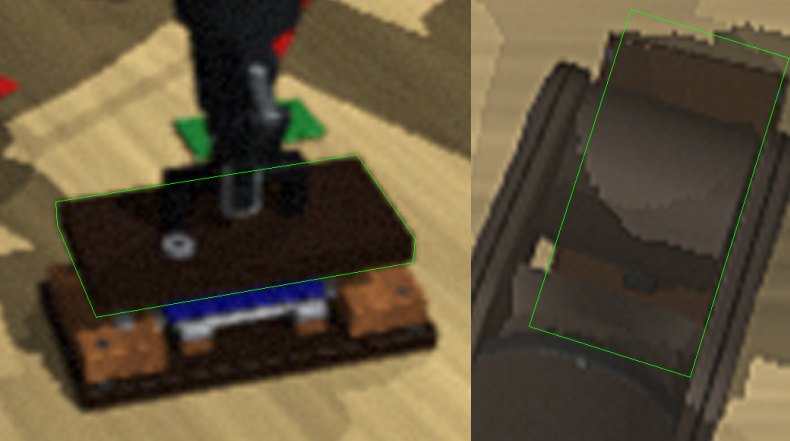

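Emit:
move_arm([
  [[0,0,0,0.18,-0.08,0.5,-0.8],[0,0,0,0.18,-0.08,1,-0.8],[0,0,0,0.18,-0.08,1.4,-0.8],[0,0,0,0.18,-0.08,1.4,-0.8]],
])

```text
clock: 14.7
position: [477.9, -40.2, 80.2]
tcp_rot: [-0.001, 0.109, 0.994, 0.0]
wrist_force: [-0.3, -0.4, -4.6]
finger_gap: 0.221
grip_force: 70.1
```

Emit:
move_arm([
  [[0,0,0,0,0,0.15,-0.8],[0,0,0,0,0,0.3,-0.8],[0,0,0,0,0,0.3,-0.8]],
])

```text
clock: 15.0
position: [478.7, -40.3, 78.2]
tcp_rot: [-0.0, 0.109, 0.994, 0.0]
wrist_force: [0.2, 0.3, -2.6]
finger_gap: 0.217
grip_force: 70.1
```

Emit:
move_arm([
  [[0,0,0,-0.04,0.05,0,-0.8],[0,0,0,-0.04,0.05,0.1,-0.8],[0,0,0,-0.04,0.05,0.2,-0.8],[0,0,0,-0.04,0.05,0.2,-0.8]],
])

```text
clock: 15.4
position: [479.1, -39.9, 76.1]
tcp_rot: [-0.0, 0.109, 0.994, 0.0]
wrist_force: [-0.7, 0.4, -3.4]
finger_gap: 0.219
grip_force: 70.1
```

Emit:
move_arm([
  [[0,0,0,0,0,0.1,-0.8],[0,0,0,0,0,0.2,-0.8],[0,0,0,0,0,0.2,-0.8]],
])

```text
clock: 15.7
position: [479.2, -39.8, 74.2]
tcp_rot: [0.0, 0.109, 0.994, 0.0]
wrist_force: [0.8, 0.3, -4.3]
finger_gap: 0.217
grip_force: 70.2
```

Emit:
move_arm([
  [[0,0,0,0,0,0.1,-0.8],[0,0,0,0,0,0.2,-0.8],[0,0,0,0,0,0.2,-0.8]],
])

```text
clock: 16.0
position: [479.1, -39.7, 72.1]
tcp_rot: [-0.0, 0.109, 0.994, 0.0]
wrist_force: [0.3, 1.9, -2.2]
finger_gap: 0.219
grip_force: 70.2
```

Emit:
move_arm([
  [[0,0,0,0,0,0.1,-0.8],[0,0,0,0,0,0.2,-0.8],[0,0,0,0,0,0.2,-0.8]],
])

```text
clock: 16.3
position: [479.4, -39.7, 70.9]
tcp_rot: [-0.0, 0.109, 0.994, 0.0]
wrist_force: [-1.9, 3.6, 3.5]
finger_gap: 0.217
grip_force: 70.9
```

Emit:
move_arm([
  [[0,0,0,0,0.03,0.1,-0.8],[0,0,0,0,0.03,0.2,-0.8],[0,0,0,0,0.03,0.2,-0.8]],
], newtons=100)

```text
clock: 16.6
position: [479.4, -39.7, 69.0]
tcp_rot: [-0.0, 0.109, 0.994, -0.0]
wrist_force: [-3.1, 2.9, 6.4]
finger_gap: 0.213
grip_force: 100.1
```

Emit:
move_arm([
  [[0,0,0,0,0,0.1,-0.8],[0,0,0,0,0,0.2,-0.8],[0,0,0,0,0,0.2,-0.8]],
])

```text
clock: 16.9
position: [479.4, -39.6, 67.4]
tcp_rot: [-0.0, 0.109, 0.994, -0.0]
wrist_force: [-5.1, 4.6, 7.9]
finger_gap: 0.212
grip_force: 100.5
```

Emit:
move_arm([
  [[0,0,0,0.05,0.03,0.05,-0.8],[0,0,0,0.05,0.03,0.1,-0.8],[0,0,0,0.05,0.03,0.1,-0.8]],
])

```text
clock: 17.2
position: [479.4, -39.5, 67.1]
tcp_rot: [-0.0, 0.109, 0.994, -0.0]
wrist_force: [-6.1, 3.8, 11.5]
finger_gap: 0.215
grip_force: 101.0
```

Emit:
move_arm([
  [[0,0,0,0,0,0.05,-0.8],[0,0,0,0,0,0.1,-0.8],[0,0,0,0,0,0.1,-0.8]],
])

```text
clock: 17.5
position: [479.3, -39.4, 66.9]
tcp_rot: [-0.0, 0.109, 0.994, -0.0]
wrist_force: [-9.0, 4.3, 16.8]
finger_gap: 0.214
grip_force: 101.6
```

Emit:
move_arm([
  [[0,0,0,0.1,0.03,0.1,-0.8],[0,0,0,0.1,0.03,0.2,-0.8],[0,0,0,0.1,0.03,0.2,-0.8],[0,0,0,0.1,0.03,0.2,-0.8]],
])

```text
clock: 17.9
position: [479.4, -39.4, 66.9]
tcp_rot: [0.0, 0.109, 0.994, -0.001]
wrist_force: [-12.9, 3.9, 24.9]
finger_gap: 0.212
grip_force: 103.0
```

```bash
python3 - <<'E'
from plant import ctrl
import cv2,numpy as np
s=ctrl.read_state();print(s["position"],s["wrist_force"],s["torque"],s["tcp_rot"])
a=ctrl.camera("scene")["frame"][140:260,180:340,::-1]
cv2.imwrite("pics/f1.png",cv2.resize(a,None,fx=5,fy=5,interpolation=cv2.INTER_CUBIC))
E
```

```text
[479.40371011 -39.36366176  66.85492084] [-12.94708903   3.91305469  24.94540859] [0.53721111 1.84940039 0.16307754] [ 2.26634001e-04  1.08706140e-01  9.94073660e-01 -6.94319567e-04]
```

View pics/f1.png

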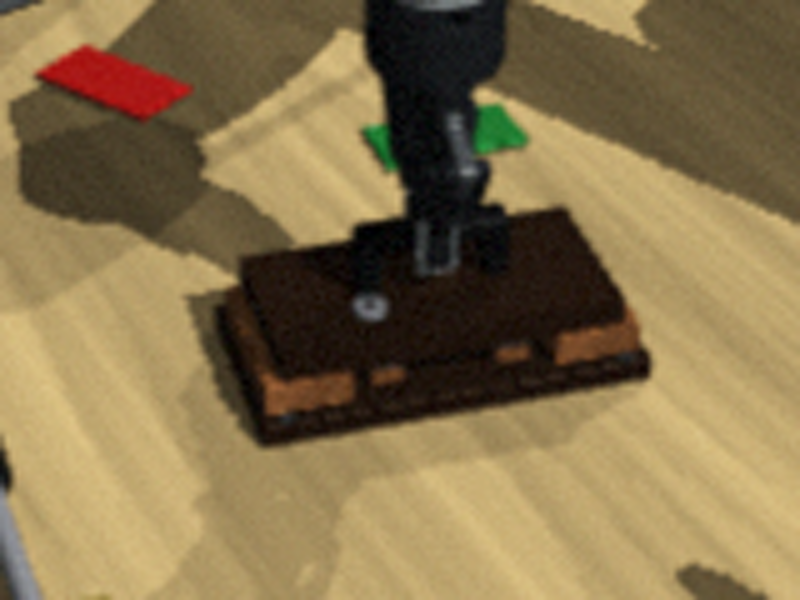

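The cover sits flush on both blocks, with no gap, around (430,300) in the crop. The arm stopped hard at z = 66.9 (expected home 67) under 25 N. Handing in.

```bash
python3 -c "
from plant import ctrl
print(ctrl.hand_in())"
```

```text
the job is handed in; nothing more can be done
None
```

The job is handed in at about 18 s of the allowed 51 s: the glass lies flat in the nest, and the cover is on both pins and held down by its handle at about 25 N, stopped within about 0.1 mm of its expected home height; the hand-in gave no verdict.

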